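# Roll the smoothing bar into its V-rest and push it home

## Task

Roll the loose round metal bar along the bench by pushing its side, up the ramp of the steel V-rest and into the V; then push on the bar's free end until its other end is up against the rest's end plate. Only push the bar, never lift or carry it, leave the bar lying still in the rest, and leave the other things on the bench where they are.

Things in the scene. Friction and masses are not known exactly. Their poses are not given: they have to be found in the camera images.
- bar: plain smooth round metal bar, 40 mm in diameter, 140 mm long, about 0.5 kg, loose. Origin at its middle; y is its axis (+y towards the free end, pushed at last), x and z turn as it rolls. At the start it lies on the bench before the ramp (the rest's -x side), about parallel to the V; it must also go 15 to 32 mm along its axis towards the end plate.
- v_rest: rest folded from dark steel sheet, fixed, 125 mm long along its y. Origin on the bench under the bottom line of the V, half-way along; z up. The bar rolls in along +x. V: the front face falls at 30 degrees from the crest to the bottom line (x = 0, 3 mm high), the back face rises at 45 degrees to x = +30 mm, 33 mm high; a flat foot behind reaches x = +54 mm.
- crest (a point): middle of the crest of the rest's ramp, axes as the rest: x = -20, y = 0, z = 14.5 mm in the rest's frame. The ramp rises to it from the bench at x = -66 mm over the rest's whole length.
- end_plate (a point): middle of the lower edge of the end plate's inner face: y = -62.5 mm in the rest's frame. The plate stands upright at the rest's -y end, 5 mm thick, 50 mm high, from x = -22 to +34 mm; the +y end of the rest is open.
- home (a point): point fixed in the rest where the bar's middle lies when it is seated in the V with its end touching the end plate: x = -3.3, y = +7.5, z = +28 mm in the rest's frame (same axes as the rest). The bar's free end then stands out 15 mm beyond the open end of the rest.
- tin_plum: bystander: small open tin, 58 mm in diameter, 50 mm high, to the right; origin under its centre
- study_orange: bystander: small painted panel lying flat, 81 x 96 x 11 mm, at the right of the rest; origin under its centre
- wax_lump_1: bystander: lump of wax, 31 mm across, 22 mm high, beyond the hot plate's right corner; origin under its centre

How it is judged:
On the way, in this order (a step that is already met when the one before it is completed fails the run):
1. the bar is rolled up the ramp, resting on it (x of bar in the frame of v_rest between -0.065 and -0.018 m and contact force between bar and v_rest above 0.3 N).
2. the bar lies in the V (x of bar in the frame of home between -0.005 and 0.005 m and z of bar in the frame of home below 0.004 m and angle between the y axis of bar and the y axis of v_rest, either way round below 0.06 rad), for 0.2 s.
At the end, for the whole second after the job is handed in: the bar lies still in the V (middle within 4 mm of its seat across and in height, axis within 0.05 rad of the V) with its end within 4 mm of the end plate (x of bar in the frame of home between -0.004 and 0.004 m and z of bar in the frame of home between -0.004 and 0.004 m and y of bar in the frame of home between -0.004 and 0.004 m and angle between the y axis of bar and the y axis of v_rest, either way round below 0.05 rad and linear speed of bar below 0.01 m/s); the robot touches nothing.
It fails at once if the bar is lifted: its middle more than 48 mm above the bench (over the crest it passes at 35 mm) (height (world z) of bar above 0.048 m).
It fails at once if a bystander is moved by more than 15 mm (distance of any of tin_plum, study_orange, wax_lump_1 from where it was at the start of the episode above 0.015 m).
It also fails if it takes over 54 s, if anything falls off the work surface, if the arm or the gripper's body presses on something with over 40 N, if the wrist force passes 120 N, or if a joint passes its speed limit or range.

## Robot

A 7-joint arm with a two-finger parallel gripper is mounted at the origin on the work surface; the furniture and walls round the work are solid. World frame = base frame: x ahead of the robot, y to its left, z up, the work surface at z = 0. Lengths are in m, angles in rad, forces in N, time in s.
With the tool pointing down it reaches from about 0.35 to 0.9 m from the base axis. Payload 8.1 kg.
Tool frame: the origin (TCP) lies at the very end of the fingers, on their centre line; the grasp point (between the pads) lies 19 mm behind it; z points along the fingers, y is the direction in which the jaws open and shut (so a half turn about z gives the same grasp; the last joint's range is limited). The gripper opens to 92 mm and grips with 3 to 60 N. Pads are 19 mm wide; open, the fingers measure 130 mm over their backs; the gripper's body (75 mm by 190 mm) begins 47 mm behind the grasp point.
Start: joints at [-1.402, 0.434, 0.025, 1.573, -0.012, 1.134, -0.075], TCP at [0.168, 0.602, 0.227] pointing down, gripper open.
Joint ranges: [-2.62, 2.62], [-0.44, 2.09], [-1.27, 1.32], [0.08, 2.57], [-1.32, 4.46], [0.12, 2], [-2.74, 2.74]. Speed limits (rad/s): [2.22, 2.22, 3.01, 3.01, 3.14, 3.14, 3.14].

## Interface

Orientations are given as a rotation vector (axis times angle).
In Python, from cell import observe, get_image, sign_off gives the robot as it stands.
- The arm moves only by the tool arm_command, never from a script. Its argument "deltas" is a list of rows, each an object with "xyz": the shift along the tool's x, y, z in cm, a list of three; "turn": the turn about the tool's z in degrees; "jaw": the closure in counts, from 0 (fully open) to 255 (shut). A call has 1 to 5 rows; each row is the pose to reach, as a shift and turn from the pose measured when the call began, along the tool's axes at that moment; what a row does not reach only later rows make up. A row lasts 1/12 s, in which the tool goes at most 41.7 mm and 7.16 degrees, less where a joint would pass 70% of its speed; a pose out of reach is approached as far as the arm can. A call with a gripper value outside its range is refused whole. The fingers move at their own pace and stop on an object; "force" is the grip in N (left out, the last holds). Time passes only in rows, so rows that repeat a pose let the fingers close. It gives the time, the measured TCP pose, the force and the opening at its end, in the units of the state.
- observe(): the state, without advancing time (a new reading comes with each control period).
- get_image(name): name is "scene" or "top"; returns a dict with "frame" (384x512x3 uint8, red, green, blue), "depth" (384x512 float32, m along the optical axis (not along the pixel's ray), 0 where there is no reading), "camera_matrix" (3x3 intrinsics, pixels), "cam_to_world" (4x4, takes a point from camera to world coordinates). Camera axes: x right, y up, looking along -z (the intrinsics and any distortion apply to the point x, -y, -z); pixel columns grow to the right and rows downward; lengths in m; the calibration is good to about 2 mm. A picture is of the moment at which its call begins.
- sign_off(): hands the job in, once; it reports no verdict.
The state is a dict: "clock": time; "joints": joint angles; "dq": joint speeds; "joint_efforts": joint torques, N m; "position": TCP position; "ee_rot": TCP orientation; "force": force on the tool from outside, world axes, zero at the start; "ft_torque": the same for the moment, N m; "width": opening from 0.0 (shut) to 1.0 (fully open).
Only numpy, scipy, OpenCV 4.12 (cv2) and the standard library are available. Lean on these libraries where they do the work, as an engineer would, in place of code of your own. Each camera call takes 0.05 s, during which the arm holds its last target.

## Working session

There is one attempt and no reset: what is moved stays moved. The work goes in short steps, Python scripts to look and compute and a tool call to move; the robot and the scene stay as the last step left them, time stands still between calls to the robot, and variables do not carry over. Pictures are saved under pics/ and viewed, and the job is handed in when it is done.

Besides the shell and the picture viewer there is one more tool, called after "Request:" by a JSON object that holds its "api" and its "payload". arm_command: Moves the arm, as the interface text tells. Its arguments: {"type":"object","properties":{"deltas":{"type":"array","items":{"type":"object","properties":{"xyz":{"type":"array","items":{"type":"number"}},"turn":{"type":"number"},"jaw":{"type":"number"}}}},"force":{"type":"number"}},"required":["deltas"]}

```bash
mkdir -p pics; cat > h.py <<'E'
import numpy as np, cv2
from cell import observe, get_image, sign_off
def save(n,im): cv2.imwrite('pics/'+n,cv2.cvtColor(im,cv2.COLOR_RGB2BGR))
def pts(d):
    K=d['camera_matrix'];T=d['cam_to_world'];z=d['depth'];h,w=z.shape
    u,v=np.meshgrid(np.arange(w),np.arange(h))
    p=np.stack([(u-K[0,2])/K[0,0]*z,-(v-K[1,2])/K[1,1]*z,-z],-1)
    return p@T[:3,:3].T+T[:3,3]
E
python3 - <<'E'
from h import *
print(observe())
for n in('scene','top'):
    d=get_image(n);np.savez(n+'0.npz',**d);save(n+'0.png',d['frame']);print(d['camera_matrix'],d['cam_to_world'],d.keys())
E
```

```text
{'clock': 0.0, 'joints': array([-1.40162433,  0.43522748,  0.02497474,  1.57408008, -0.01162236,
        1.13398328, -0.07508537]), 'dq': array([-1.96119395e-04, -4.44900729e-04,  4.78921791e-06,  3.51069596e-04,
       -1.30449429e-04, -8.93398821e-04, -4.27271077e-04]), 'joint_efforts': array([-7.59825307e-04, -6.67876482e+01,  9.84727889e-01, -3.14440620e+01,
       -6.04998437e-02,  4.32196003e-02,  1.71737324e-04]), 'position': array([0.1676884 , 0.60156662, 0.22594877]), 'ee_rot': array([-4.25676547e-01, -3.11252938e+00,  2.43533978e-03]), 'force': array([-0.0229906 , -0.15614718,  0.26025469]), 'ft_torque': array([0.0421585 , 0.00831414, 0.03912201]), 'width': 1.0019896928553813}
[[386.2880273    0.         248.11302609]
 [  0.         386.2880273  186.34511125]
 [  0.           0.           1.        ]] [[-0.90646667  0.30942054 -0.28736233  0.2045337 ]
 [-0.42181348 -0.69536565  0.5818419   0.18127736]
 [-0.01978806  0.64863359  0.76084354  0.69406876]
 [ 0.          0.          0.          1.        ]] dict_keys(['frame', 'depth', 'camera_matrix', 'cam_to_world'])
[[464.29701197   0.         255.2352624 ]
 [  0.         464.29701197 194.9893507 ]
 [  0.           0.           1.        ]] [[ 1.85491165e-02  9.94809057e-01 -1.00054335e-01  3.11908979e-01]
 [-9.99827921e-01  1.84804120e-02 -1.61355667e-03 -2.84761686e-01]
 [ 2.43864542e-04  1.00067048e-01  9.94980666e-01  1.15168797e+00]
 [ 0.00000000e+00  0.00000000e+00  0.00000000e+00  1.00000000e+00]] dict_keys(['frame', 'depth', 'camera_matrix', 'cam_to_world'])
```

View pics/scene0.png

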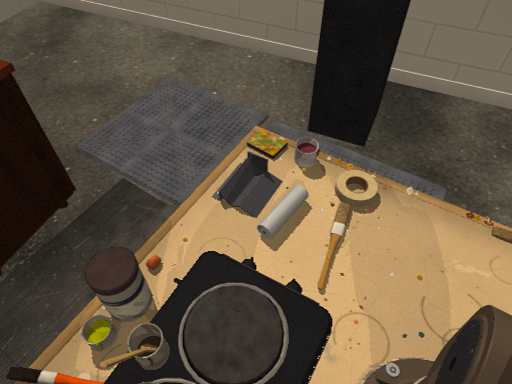

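View pics/top0.png

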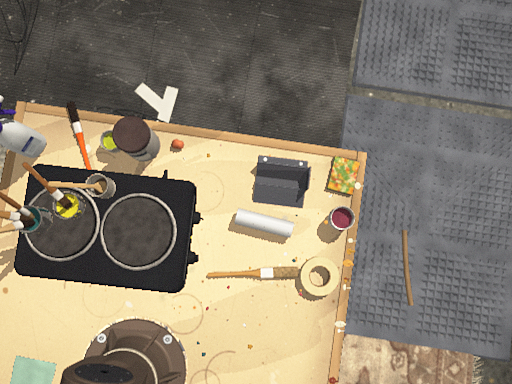

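The top view shows the bar at about (265,223) and the rest at about (280,180), with its foot towards the top and the end plate apparently on the right (305,185). The tin is at (341,218) and the panel at (346,174). Next I'll zoom in and measure.

```bash
python3 - <<'E'
from h import *
d=dict(np.load('top0.npz'));P=pts(d)
f=d['frame'][140:260,220:370];save('c0.png',cv2.resize(f,None,fx=5,fy=5,interpolation=cv2.INTER_CUBIC))
s=dict(np.load('scene0.npz'));f=s['frame'][120:250,200:340];save('c1.png',cv2.resize(f,None,fx=5,fy=4.5,interpolation=cv2.INTER_CUBIC))
for r in range(150,245,6): print(r,[ '%.0f/%.0f/%.0f'%tuple(1000*P[r,c]) for c in range(232,320,12)])
E
```

```text
150 ['542/-222/-5', '541/-253/2', '542/-283/-2', '542/-313/-0', '543/-343/-1', '544/-374/-3', '543/-403/3', '545/-434/-2']
156 ['525/-223/-1', '525/-253/3', '526/-283/2', '526/-313/7', '527/-343/3', '527/-373/7', '527/-403/8', '529/-434/1']
162 ['509/-223/3', '510/-253/3', '511/-283/1', '506/-313/34', '511/-343/6', '512/-373/2', '513/-404/1', '514/-434/-2']
168 ['494/-224/4', '495/-253/-0', '496/-284/2', '493/-313/22', '493/-342/26', '493/-372/27', '493/-401/30', '498/-434/2']
174 ['480/-224/-2', '479/-254/5', '480/-284/6', '480/-314/5', '480/-343/11', '480/-373/18', '480/-402/20', '484/-434/-2']
180 ['464/-224/2', '464/-254/4', '464/-284/10', '465/-314/9', '466/-344/4', '467/-374/3', '467/-404/3', '468/-434/-2']
186 ['449/-224/-2', '450/-254/-2', '449/-284/15', '449/-314/14', '450/-344/15', '450/-373/13', '451/-403/10', '453/-434/-1']
192 ['434/-225/-2', '435/-255/0', '434/-285/9', '435/-314/7', '436/-344/5', '435/-373/14', '436/-403/14', '438/-434/1']
198 ['419/-225/-0', '420/-255/1', '420/-285/6', '421/-315/2', '421/-344/5', '422/-374/3', '423/-405/-2', '423/-435/-4']
204 ['404/-225/-0', '405/-255/1', '405/-285/1', '406/-315/1', '406/-345/6', '406/-374/5', '408/-405/-2', '408/-435/-1']
210 ['389/-226/-3', '388/-256/29', '390/-285/1', '391/-315/0', '391/-345/3', '392/-375/0', '393/-405/-1', '393/-434/1']
216 ['374/-226/-1', '373/-257/40', '373/-286/42', '374/-315/31', '377/-345/-1', '377/-375/-4', '377/-404/4', '378/-435/-1']
222 ['359/-227/1', '358/-257/36', '359/-286/41', '359/-315/40', '360/-344/38', '361/-373/32', '363/-405/-1', '363/-434/7']
228 ['345/-227/1', '345/-257/0', '345/-286/25', '345/-315/35', '346/-344/40', '346/-372/40', '348/-405/-2', '348/-435/-0']
234 ['330/-227/2', '330/-257/3', '331/-287/4', '331/-316/-5', '332/-345/25', '332/-375/3', '333/-405/-2', '334/-435/-2']
240 ['315/-227/-4', '316/-257/-5', '316/-287/-0', '317/-316/6', '317/-346/-2', '318/-376/2', '318/-406/-2', '319/-435/0']
```

View pics/c0.png

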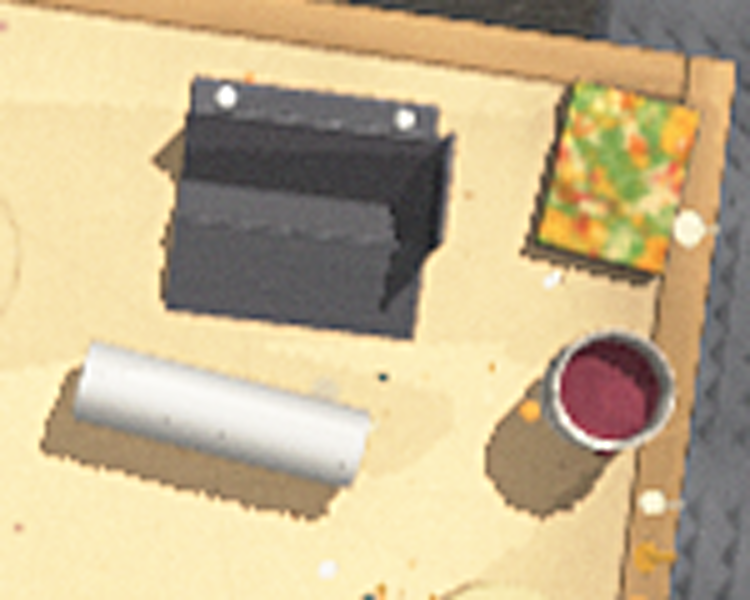

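View pics/c1.png

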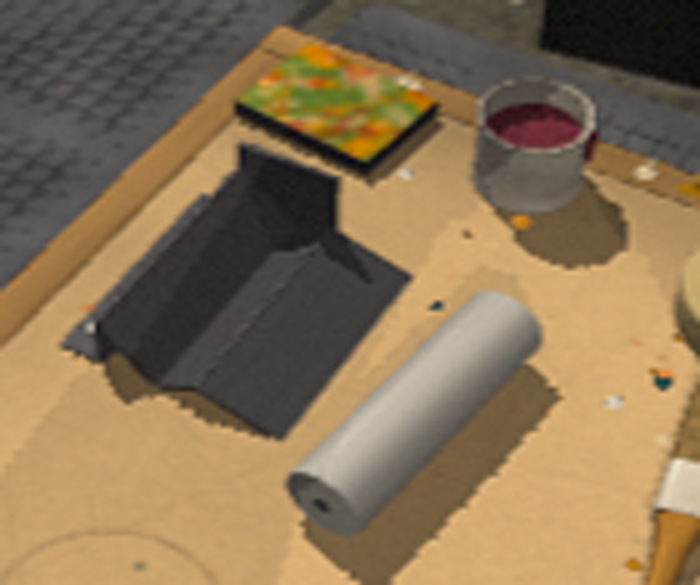

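```bash
cat >> h.py <<'E'
def ray(d,u,v,z):
    K=d['camera_matrix'];T=d['cam_to_world']
    r=T[:3,:3]@np.array([(u-K[0,2])/K[0,0],-(v-K[1,2])/K[1,1],-1]);return (T[:3,3]+r*(z-T[2,3])/r[2])
def bar(d,zc=0.02,show=False):
    """mask: bright grey, low saturation, near; axis ends via minAreaRect, project to plane z=zc"""
    hsv=cv2.cvtColor(d['frame'],cv2.COLOR_RGB2HSV)
    m=((hsv[...,1]<40)&(hsv[...,2]>110)).astype(np.uint8);P=pts(d)
    m&=((P[...,0]>.30)&(P[...,0]<.53)&(P[...,1]<-.19)&(P[...,1]>-.42)&(P[...,2]>.008)&(P[...,2]<.075)).astype(np.uint8)
    n,l,st,_=cv2.connectedComponentsWithStats(m);k=1+np.argmax(st[1:,4]);cs,_=cv2.findContours((l==k).astype(np.uint8),0,1)
    r=cv2.minAreaRect(cs[0]);b=cv2.boxPoints(r);e=[np.linalg.norm(b[1]-b[0]),np.linalg.norm(b[2]-b[1])]
    if e[0]>e[1]: m1,m2=(b[1]+b[2])/2,(b[3]+b[0])/2
    else: m1,m2=(b[0]+b[1])/2,(b[2]+b[3])/2
    A,B=ray(d,*m1,zc),ray(d,*m2,zc)
    if A[1]<B[1]:A,B=B,A
    q=P[(l==k)]
    return A,B,st[k,4],e
E
python3 - <<'E'
from h import *
d=dict(np.load('top0.npz'))
A,B,n,e=bar(d);print(A,B,n,e,np.linalg.norm(A-B),(A+B)/2,np.degrees(np.arctan2(-(A-B)[0],(A-B)[1])))
f=lambda x,y:((x+.5)/5-.5+220,(y+.5)/5-.5+140)
for nm,x,y,z in [('rampL',165,307,0),('rampR',413,338,0),('footL',194,76,.002),('footR',438,106,.002),('crestL',180,180+42,.0145),('crestR',385,240,.0145)]:
    print(nm,ray(d,*f(x,y),z))
P=pts(d)
hsv=cv2.cvtColor(d['frame'],cv2.COLOR_RGB2HSV);m=((hsv[...,2]<90)&(P[...,0]>.41)&(P[...,0]<.55)&(P[...,1]<-.24)&(P[...,1]>-.42)).astype(np.uint8)
cs,_=cv2.findContours(m,0,1);c=max(cs,key=cv2.contourArea);ap=cv2.approxPolyDP(c,2.5,True)[:,0];print([(tuple(p),(ray(d,*p,0)[:2]*1000).round()) for p in ap])
E
```

```text
[ 0.37506053 -0.2361547   0.02      ] [ 0.34326703 -0.37422742  0.02      ] 897 [np.float32(15.764831), np.float32(58.20854)] 0.1416859328904872 [ 0.35916378 -0.30519106  0.02      ] -12.96725557947014
rampL [ 0.41256177 -0.27661293  0.        ]
rampR [ 0.39938099 -0.40021754  0.        ]
footL [ 0.5290567  -0.28896008  0.002     ]
footR [ 0.51608179 -0.41156886  0.002     ]
crestL [ 0.45352857 -0.28331183  0.0145    ]
crestR [ 0.446466   -0.38455017  0.0145    ]
[((np.int32(258), np.int32(162)), array([ 511., -288.])), ((np.int32(256), np.int32(175)), array([ 478., -284.])), ((np.int32(298), np.int32(181)), array([ 465., -389.])), ((np.int32(297), np.int32(202)), array([ 412., -387.])), ((np.int32(307), np.int32(188)), array([ 448., -412.])), ((np.int32(309), np.int32(168)), array([ 498., -416.]))]
```

```bash
cat >> h.py <<'E'
from scipy.spatial.transform import Rotation as R
O=np.array([.470,-.345]);TH=np.radians(-6.07)
X=np.array([np.cos(TH),np.sin(TH)]);Y=np.array([-np.sin(TH),np.cos(TH)])
def w2r(p): q=np.asarray(p)[:2]-O;return np.array([q@X,q@Y])
def r2w(x,y): return O+x*X+y*Y
def state():
    s=observe();r=R.from_rotvec(s['ee_rot']);M=r.as_matrix()
    p=s['position'];print('t',round(float(s['clock']),2),'p',p.round(4),'rest',w2r(p).round(4),'F',s['force'].round(2),'w',round(float(s['width']),2),'yawerr',np.degrees(np.arctan2(np.cross(M[:2,1],Y),M[:2,1]@Y)).round(2),'tilt',M[:,2].round(3))
    return s,M
def to(x,y,z):
    s,M=state();print('d_tool_cm',(M.T@(np.array([x,y,z])-s['position'])*100).round(2))
E
python3 - <<'E'
from h import *
for n in('top0','scene0'):
    P=pts(dict(np.load(n+'.npz')))
    for y in np.arange(-.5,.7,.1):
        o=[]
        for x in np.arange(.2,.7,.1):
            q=P[(abs(P[...,0]-x-.05)<.05)&(abs(P[...,1]-y-.05)<.05)&(P[...,2]<.5)]
            o.append('%.0f'%(1000*np.percentile(q[:,2],99.5)) if len(q) else '-')
        print(n,round(y,1),o)
to(.38,.45,.226);to(.45,.0,.226);to(.299,-.299,.2)
E
```

```text
top0 -0.5 ['29', '52', '52', '15', '-']
top0 -0.4 ['25', '43', '34', '36', '-']
top0 -0.3 ['16', '44', '23', '34', '-']
top0 -0.2 ['66', '65', '66', '7', '1']
top0 -0.1 ['77', '78', '76', '135', '6']
top0 -0.0 ['77', '78', '149', '135', '5']
top0 0.1 ['78', '134', '220', '17', '20']
top0 0.2 ['76', '200', '202', '218', '216']
top0 0.3 ['6', '6', '5', '5', '5']
top0 0.4 ['-', '-', '-', '-', '-']
top0 0.5 ['-', '-', '-', '-', '-']
top0 0.6 ['-', '-', '-', '-', '-']
scene0 -0.5 ['24', '49', '49', '12', '-']
scene0 -0.4 ['23', '39', '32', '33', '-']
scene0 -0.3 ['13', '39', '22', '31', '-']
scene0 -0.2 ['62', '62', '62', '1', '-1']
scene0 -0.1 ['74', '74', '74', '132', '-0']
scene0 -0.0 ['74', '74', '143', '131', '1']
scene0 0.1 ['-', '111', '222', '19', '16']
scene0 0.2 ['-', '-', '-', '-', '-']
scene0 0.3 ['-', '-', '-', '-', '-']
scene0 0.4 ['-', '-', '-', '-', '-']
scene0 0.5 ['-', '-', '-', '-', '-']
scene0 0.6 ['-', '-', '-', '-', '-']
t 0.1 p [0.1677 0.6016 0.226 ] rest [-0.4007  0.9094] F [-0.23  0.08 -0.  ] w 1.0 yawerr 9.5 tilt [-0.    -0.001 -1.   ]
d_tool_cm [-2.452e+01 -8.910e+00  2.000e-02]
t 0.1 p [0.1677 0.6016 0.226 ] rest [-0.4007  0.9094] F [-0.23  0.08 -0.  ] w 1.0 yawerr 9.5 tilt [-0.    -0.001 -1.   ]
d_tool_cm [-43.35 -50.37   0.08]
t 0.1 p [0.1677 0.6016 0.226 ] rest [-0.4007  0.9094] F [-0.23  0.08 -0.  ] w 1.0 yawerr 9.5 tilt [-0.    -0.001 -1.   ]
d_tool_cm [-36.83 -83.23   2.72]
```

Request:
{"api": "arm_command", "payload": {"deltas": [{"xyz":[-2,-0.5,-3],"turn":-2},{"xyz":[-6,-2,-6],"turn":-4},{"xyz":[-10,-3.5,-8],"turn":-6},{"xyz":[-14,-5,-8.5],"turn":-8},{"xyz":[-18,-6.5,-8.5],"turn":-9.5}]}}

```text
schema error: expected keys xyz, turn, jaw
```

```bash
python3 - <<'E'
from h import *
state();to(.40,.35,.31);to(.46,.0,.31);to(.299,-.299,.2)
E
```

```text
t 0.1 p [0.1677 0.6016 0.226 ] rest [-0.4007  0.9094] F [-0.23  0.08 -0.  ] w 1.0 yawerr 9.5 tilt [-0.    -0.001 -1.   ]
t 0.1 p [0.1677 0.6016 0.226 ] rest [-0.4007  0.9094] F [-0.23  0.08 -0.  ] w 1.0 yawerr 9.5 tilt [-0.    -0.001 -1.   ]
d_tool_cm [-29.13 -18.01  -8.37]
t 0.1 p [0.1677 0.6016 0.226 ] rest [-0.4007  0.9094] F [-0.23  0.08 -0.  ] w 1.0 yawerr 9.5 tilt [-0.    -0.001 -1.   ]
d_tool_cm [-44.31 -50.12  -8.32]
t 0.1 p [0.1677 0.6016 0.226 ] rest [-0.4007  0.9094] F [-0.23  0.08 -0.  ] w 1.0 yawerr 9.5 tilt [-0.    -0.001 -1.   ]
d_tool_cm [-36.83 -83.23   2.72]
```

Request:
{"api": "arm_command", "payload": {"deltas": [{"xyz":[-2,-0.5,-3],"turn":-2,"jaw":0},{"xyz":[-6,-2,-6],"turn":-4,"jaw":0},{"xyz":[-10,-3.5,-8],"turn":-6,"jaw":0},{"xyz":[-14,-5,-8.5],"turn":-8,"jaw":0},{"xyz":[-18,-6.5,-8.5],"turn":-9.5,"jaw":0}]}}

```text
clock: 0.52
position: [0.3109, 0.5007, 0.3121]
ee_rot: [0.162, 3.137, 0.002]
force: [1.5, 0.6, -0.1]
width: 1.002
```

```bash
python3 - <<'E'
from h import *
to(.40,.35,.31);to(.46,.0,.31);to(.299,-.299,.2)
E
```

```text
t 0.52 p [0.3109 0.5007 0.3121] rest [-0.2476  0.8241] F [ 1.54  0.6  -0.06] w 1.0 yawerr -0.17 tilt [ 0.001  0.001 -1.   ]
d_tool_cm [-10.41 -14.07   0.2 ]
t 0.52 p [0.3109 0.5007 0.3121] rest [-0.2476  0.8241] F [ 1.54  0.6  -0.06] w 1.0 yawerr -0.17 tilt [ 0.001  0.001 -1.   ]
d_tool_cm [-19.98 -48.27   0.16]
t 0.52 p [0.3109 0.5007 0.3121] rest [-0.2476  0.8241] F [ 1.54  0.6  -0.06] w 1.0 yawerr -0.17 tilt [ 0.001  0.001 -1.   ]
d_tool_cm [ -7.03 -79.68  11.1 ]
```

Request:
{"api": "arm_command", "payload": {"deltas": [{"xyz":[-2.5,-3,0],"turn":0,"jaw":0},{"xyz":[-5,-6.2,0],"turn":0,"jaw":0},{"xyz":[-7.5,-9.4,0],"turn":0,"jaw":0},{"xyz":[-10,-12.6,0],"turn":0,"jaw":0},{"xyz":[-12,-16,0],"turn":0,"jaw":0}]}}

```text
clock: 0.93
position: [0.415, 0.3271, 0.3117]
ee_rot: [0.163, 3.136, 0.002]
force: [-0.0, 1.1, 0.2]
width: 0.997
```

Request:
{"api": "arm_command", "payload": {"deltas": [{"xyz":[-1.5,-3.8,0],"turn":0,"jaw":0},{"xyz":[-3,-7.6,0],"turn":0,"jaw":0},{"xyz":[-4.5,-11.4,0],"turn":0,"jaw":0},{"xyz":[-5.5,-15.4,0],"turn":0,"jaw":0},{"xyz":[-6,-19.4,0],"turn":0,"jaw":0}]}}

```text
clock: 1.35
position: [0.455, 0.1256, 0.3112]
ee_rot: [0.164, 3.136, 0.001]
force: [0.2, 0.5, 0.2]
width: 1.002
```

```bash
python3 - <<'E'
from h import *
to(.299,-.299,.2)
E
```

```text
t 1.35 p [0.455  0.1256 0.3112] rest [-0.0647  0.4663] F [0.25 0.45 0.21] w 1.0 yawerr -0.08 tilt [ 0.001  0.001 -1.   ]
d_tool_cm [ 11.09 -43.86  11.08]
```

Request:
{"api": "arm_command", "payload": {"deltas": [{"xyz":[0,-4,0],"turn":0,"jaw":0},{"xyz":[1,-8,0],"turn":0,"jaw":0},{"xyz":[2,-12,0],"turn":0,"jaw":0},{"xyz":[3,-16,0],"turn":0,"jaw":0},{"xyz":[4,-20,0],"turn":0,"jaw":0}]}}

```text
clock: 1.77
position: [0.393, -0.0709, 0.3109]
ee_rot: [0.164, 3.137, 0.002]
force: [0.4, -0.8, -0.1]
width: 0.998
```

Request:
{"api": "arm_command", "payload": {"deltas": [{"xyz":[1,-4,1],"turn":0,"jaw":0},{"xyz":[2.5,-8,3],"turn":0,"jaw":0},{"xyz":[4,-12,5],"turn":0,"jaw":0},{"xyz":[5.5,-16,7],"turn":0,"jaw":0},{"xyz":[7,-19.5,9],"turn":0,"jaw":0}]}}

```text
clock: 2.18
position: [0.3106, -0.2427, 0.2296]
ee_rot: [0.164, 3.135, 0.001]
force: [1.8, -0.3, -0.7]
width: 1.001
```

```bash
python3 - <<'E'
from h import *
to(.299,-.299,.06)
d=get_image('top');save('t1.png',d['frame']);A,B,n,e=bar(d);print(w2r(A),w2r(B),n)
E
```

```text
t 2.18 p [ 0.3106 -0.2427  0.2296] rest [-0.1693  0.0848] F [ 1.76 -0.28 -0.71] w 1.0 yawerr -0.08 tilt [ 0.002  0.001 -1.   ]
d_tool_cm [ 0.6  -5.74 16.95]
[-0.09640073  0.09580064] [-0.12401692 -0.04235419] 454
```

View pics/t1.png

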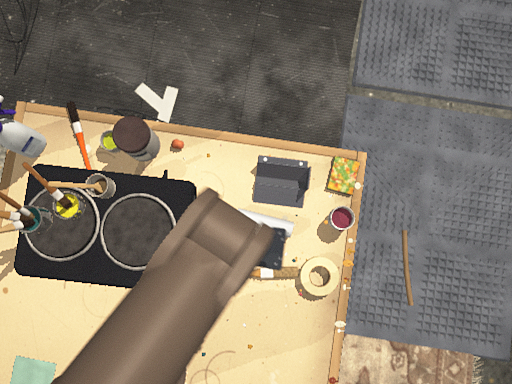

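The arm hides the bar's left part in this view. The right half, at (275,222), is unmoved. I'll lower behind the bar next.

Request:
{"api": "arm_command", "payload": {"deltas": [{"xyz":[0.6,-3,3],"turn":0,"jaw":0},{"xyz":[0.6,-5.7,6],"turn":0,"jaw":0},{"xyz":[0.6,-5.7,10],"turn":0,"jaw":0},{"xyz":[0.6,-5.7,13],"turn":0,"jaw":0},{"xyz":[0.6,-5.7,15],"turn":0,"jaw":0}]}}

```text
clock: 2.65
position: [0.2913, -0.3028, 0.0738]
ee_rot: [-0.173, -3.131, -0.001]
force: [0.6, 0.8, 0.8]
width: 1.001
```

Request:
{"api": "arm_command", "payload": {"deltas": [{"xyz":[0,0,2],"turn":0,"jaw":0},{"xyz":[0,0,4],"turn":0,"jaw":0},{"xyz":[0,0,5],"turn":0,"jaw":0},{"xyz":[0,0,5.3],"turn":0,"jaw":0},{"xyz":[0,0,5.3],"turn":0,"jaw":0}]}}

```text
clock: 3.07
position: [0.2904, -0.3025, 0.0203]
ee_rot: [-0.174, -3.129, -0.003]
force: [-0.4, -0.6, 0.0]
width: 1.001
```

```bash
python3 - <<'E'
from h import *
state()
d=get_image('scene');save('s2.png',cv2.resize(d['frame'][100:292,150:406],None,fx=3,fy=3))
E
```

```text
t 3.07 p [ 0.2904 -0.3025  0.0203] rest [-0.1831  0.0233] F [-0.41 -0.63  0.  ] w 1.0 yawerr 0.28 tilt [-0.007  0.002 -1.   ]
```

View pics/s2.png

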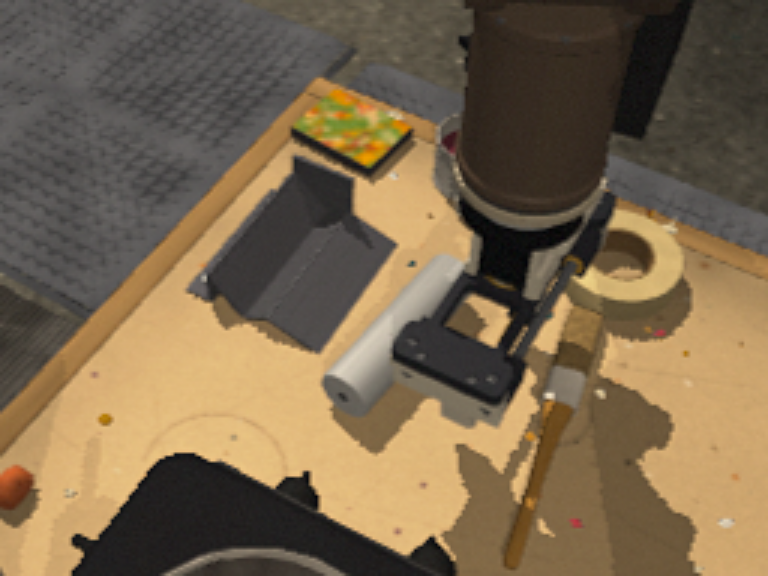

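Request:
{"api": "arm_command", "payload": {"deltas": [{"xyz":[0,0.2,0.4],"turn":0,"jaw":0},{"xyz":[-0.5,0.4,0.8],"turn":0,"jaw":0},{"xyz":[-1.2,0.4,0.8],"turn":0,"jaw":0},{"xyz":[-2,0.4,0.8],"turn":0,"jaw":0},{"xyz":[-2.4,0.4,0.8],"turn":0,"jaw":0}]}}

```text
clock: 3.53
position: [0.3172, -0.3018, 0.013]
ee_rot: [-0.171, -3.132, -0.001]
force: [1.1, 0.2, -0.3]
width: 1.001
```

Request:
{"api": "arm_command", "payload": {"deltas": [{"xyz":[-0.3,0,0],"turn":0,"jaw":0},{"xyz":[-0.6,0,0],"turn":0,"jaw":0},{"xyz":[-0.9,0,0],"turn":0,"jaw":0},{"xyz":[-1.2,0,0],"turn":0,"jaw":0},{"xyz":[-1.5,0,0],"turn":0,"jaw":0}]}}

```text
clock: 3.95
position: [0.3321, -0.3034, 0.013]
ee_rot: [-0.172, -3.132, -0.001]
force: [-0.3, 0.4, -0.4]
width: 0.997
```

```bash
python3 - <<'E'
from h import *
state()
d=get_image('scene');save('s3.png',cv2.resize(d['frame'][100:292,150:406],None,fx=3,fy=3))
d=get_image('top');save('t3.png',cv2.resize(d['frame'][130:290,180:370],None,fx=4,fy=3.7));A,B,n,e=bar(d);print(w2r(A),w2r(B),n)
E
```

```text
t 3.95 p [ 0.3321 -0.3034  0.013 ] rest [-0.1415  0.0268] F [-0.3   0.38 -0.39] w 1.0 yawerr 0.21 tilt [-0.005  0.001 -1.   ]
[-0.02742716  0.0625794 ] [-0.01682629 -0.04447347] 386
```

View pics/s3.png

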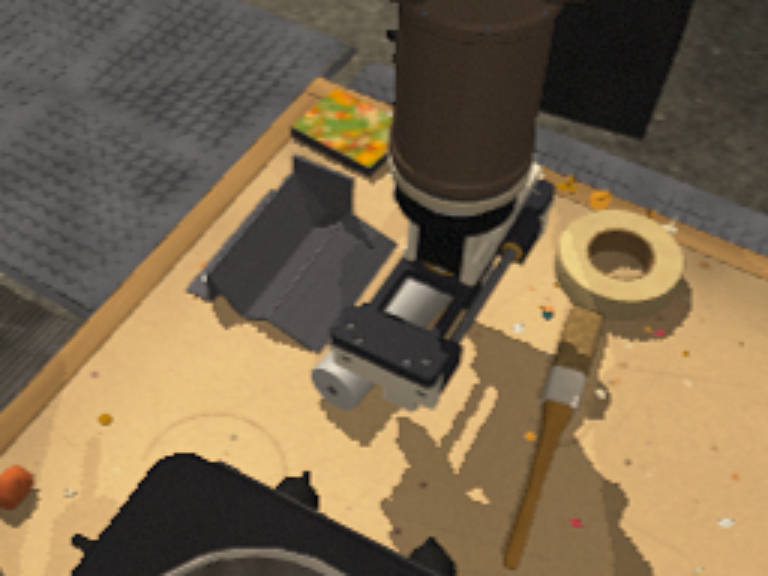

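View pics/t3.png

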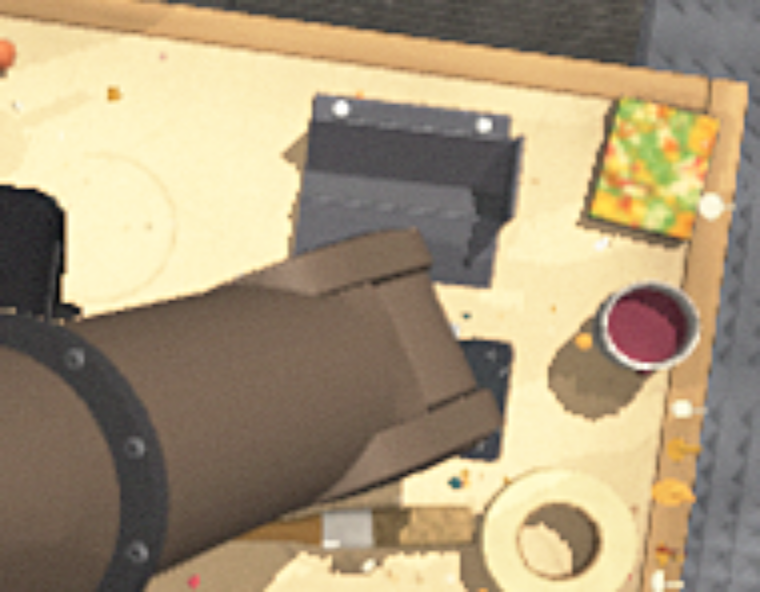

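Request:
{"api": "arm_command", "payload": {"deltas": [{"xyz":[-0.3,0,0],"turn":0,"jaw":0},{"xyz":[-0.6,0,0],"turn":0,"jaw":0},{"xyz":[-0.9,0,0],"turn":0,"jaw":0},{"xyz":[-1.2,0,0],"turn":0,"jaw":0},{"xyz":[-1.5,0,0],"turn":0,"jaw":0}]}}

```text
clock: 4.47
position: [0.3479, -0.3052, 0.0129]
ee_rot: [-0.171, -3.132, -0.0]
force: [-1.1, 0.4, 0.3]
width: 1.004
```

Request:
{"api": "arm_command", "payload": {"deltas": [{"xyz":[-0.3,0,0],"turn":0,"jaw":0},{"xyz":[-0.6,0,0],"turn":0,"jaw":0},{"xyz":[-0.9,0,0],"turn":0,"jaw":0},{"xyz":[-1.2,0,0],"turn":0,"jaw":0},{"xyz":[-1.2,0,0],"turn":0,"jaw":0}]}}

```text
clock: 4.88
position: [0.3606, -0.3066, 0.0129]
ee_rot: [-0.17, -3.133, 0.0]
force: [0.1, 0.7, 0.5]
width: 1.0
```

```bash
python3 - <<'E'
from h import *
state()
d=get_image('scene');save('s4.png',cv2.resize(d['frame'][100:292,150:406],None,fx=3,fy=3))
E
```

```text
t 4.88 p [ 0.3606 -0.3066  0.0129] rest [-0.1128  0.0266] F [0.08 0.74 0.48] w 1.0 yawerr 0.14 tilt [-0.004  0.    -1.   ]
```

View pics/s4.png

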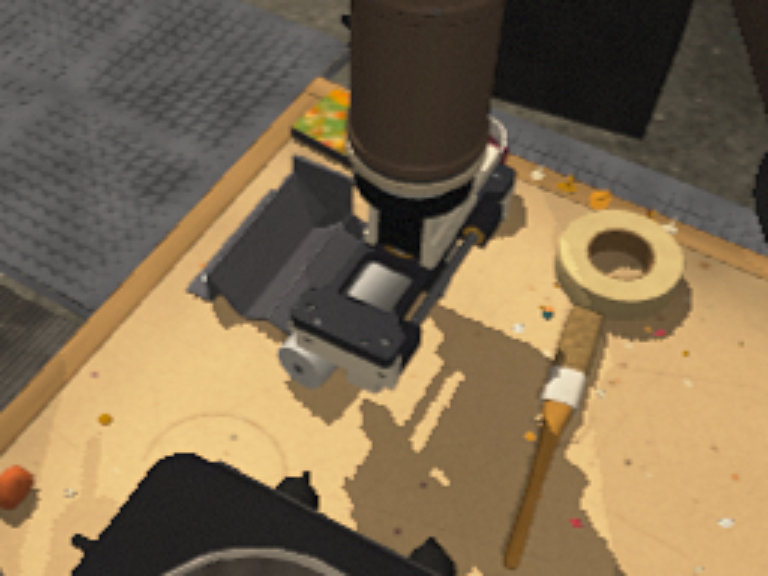

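```bash
python3 - <<'E'
from h import *
s=dict(np.load('scene0.npz'))
u,v=322/5+200,505/4.5+120
print('start end',w2r(ray(s,u,v,.02)), 'now',w2r(ray(s,298/3+150-.3,367/3+100-.3,.02)))
E
```

```text
start end [-0.10594336  0.10009141] now [-0.06503751  0.09404091]
```

Request:
{"api": "arm_command", "payload": {"deltas": [{"xyz":[-0.3,0,0],"turn":0,"jaw":0},{"xyz":[-0.6,0,-0.1],"turn":0,"jaw":0},{"xyz":[-0.9,0,-0.2],"turn":0,"jaw":0},{"xyz":[-1.2,0,-0.2],"turn":0,"jaw":0},{"xyz":[-1.5,0,-0.2],"turn":0,"jaw":0}]}}

```text
clock: 5.35
position: [0.375, -0.3082, 0.0148]
ee_rot: [-0.17, -3.132, -0.0]
force: [-8.6, 0.0, 5.7]
width: 0.999
```

Request:
{"api": "arm_command", "payload": {"deltas": [{"xyz":[-0.2,0,0],"turn":0,"jaw":0},{"xyz":[-0.4,0,-0.1],"turn":0,"jaw":0},{"xyz":[-0.6,0,-0.1],"turn":0,"jaw":0},{"xyz":[-0.8,0,-0.2],"turn":0,"jaw":0},{"xyz":[-1.0,0,-0.2],"turn":0,"jaw":0}]}}

```text
clock: 5.77
position: [0.3823, -0.3085, 0.0164]
ee_rot: [-0.171, -3.128, -0.004]
force: [-9.2, 0.4, 6.0]
width: 1.002
```

```bash
python3 - <<'E'
from h import *
state()
d=get_image('scene');np.savez('s5.npz',**d);save('s5.png',cv2.resize(d['frame'][150:270,200:360],None,fx=5,fy=5))
E
```

```text
t 5.77 p [ 0.3823 -0.3085  0.0164] rest [-0.0911  0.0271] F [-9.24  0.37  6.04] w 1.0 yawerr 0.21 tilt [-0.009  0.003 -1.   ]
```

View pics/s5.png

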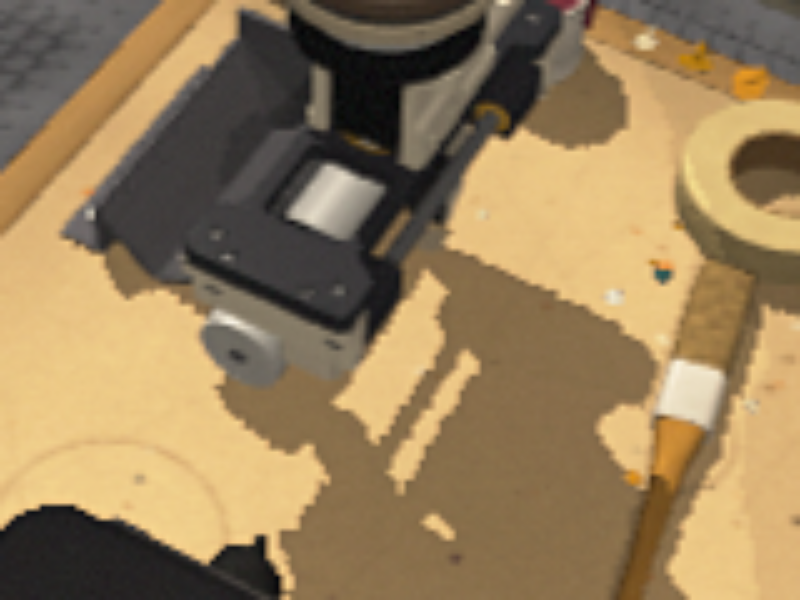

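```bash
python3 - <<'E'
from h import *
s=dict(np.load('s5.npz'))
for z in(.02,.024,.028):print(w2r(ray(s,237/5+200-.4,355/5+150-.4,z)))
E
```

```text
[-0.05937615  0.09303067]
[-0.06092051  0.09541751]
[-0.06246488  0.09780436]
```

Request:
{"api": "arm_command", "payload": {"deltas": [{"xyz":[-0.3,0,-0.1],"turn":0,"jaw":0},{"xyz":[-0.6,0,-0.2],"turn":0,"jaw":0},{"xyz":[-0.9,0,-0.3],"turn":0,"jaw":0},{"xyz":[-1.2,0,-0.4],"turn":0,"jaw":0},{"xyz":[-1.5,0,-0.4],"turn":0,"jaw":0}]}}

```text
clock: 6.23
position: [0.395, -0.3096, 0.02]
ee_rot: [-0.173, -3.124, -0.006]
force: [-10.7, 1.7, 6.0]
width: 1.0
```

Request:
{"api": "arm_command", "payload": {"deltas": [{"xyz":[-0.2,0,-0.1],"turn":0,"jaw":0},{"xyz":[-0.5,0,-0.2],"turn":0,"jaw":0},{"xyz":[-0.8,0,-0.3],"turn":0,"jaw":0},{"xyz":[-1.1,0,-0.3],"turn":0,"jaw":0},{"xyz":[-1.3,0,-0.3],"turn":0,"jaw":0}]}}

```text
clock: 6.65
position: [0.4059, -0.3104, 0.0225]
ee_rot: [-0.174, -3.12, -0.009]
force: [-7.7, 1.1, 5.9]
width: 1.002
```

```bash
python3 - <<'E'
from h import *
state()
d=get_image('scene');np.savez('s6.npz',**d);save('s6.png',cv2.resize(d['frame'][150:270,200:360],None,fx=5,fy=5))
E
```

```text
t 6.65 p [ 0.4059 -0.3104  0.0225] rest [-0.0674  0.0277] F [-7.75  1.15  5.86] w 1.0 yawerr 0.33 tilt [-0.016  0.007 -1.   ]
```

View pics/s6.png

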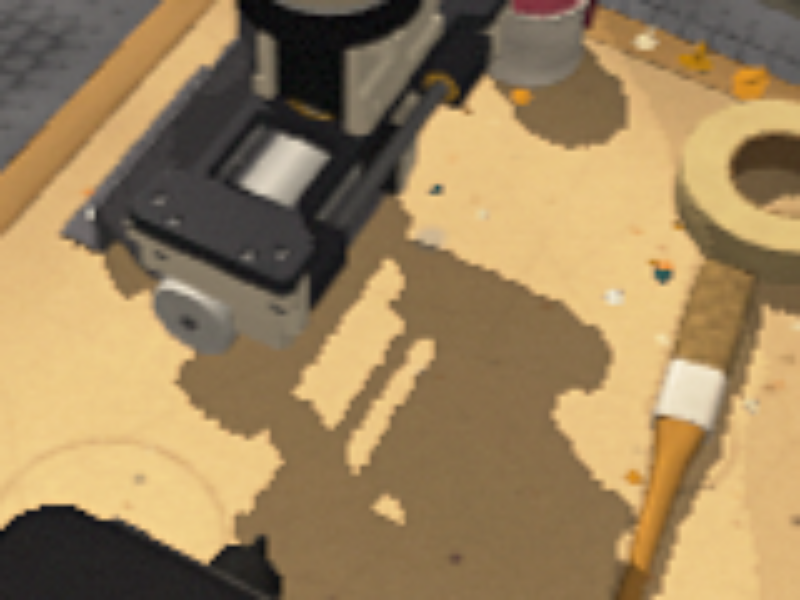

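Request:
{"api": "arm_command", "payload": {"deltas": [{"xyz":[-0.3,0,-0.1],"turn":0,"jaw":0},{"xyz":[-0.6,0,-0.2],"turn":0,"jaw":0},{"xyz":[-0.9,0,-0.3],"turn":0,"jaw":0},{"xyz":[-1.1,0,-0.3],"turn":0,"jaw":0},{"xyz":[-1.3,0,-0.3],"turn":0,"jaw":0}]}}

```text
clock: 7.12
position: [0.4167, -0.3113, 0.025]
ee_rot: [-0.176, -3.116, -0.012]
force: [-12.7, 1.3, 8.2]
width: 0.998
```

```bash
python3 - <<'E'
from h import *
state()
d=get_image('scene');np.savez('s7.npz',**d);save('s7.png',cv2.resize(d['frame'][150:270,200:360],None,fx=5,fy=5))
E
```

```text
t 7.12 p [ 0.4167 -0.3113  0.025 ] rest [-0.0566  0.0279] F [-12.73   1.27   8.18] w 1.0 yawerr 0.39 tilt [-0.02   0.009 -1.   ]
```

View pics/s7.png

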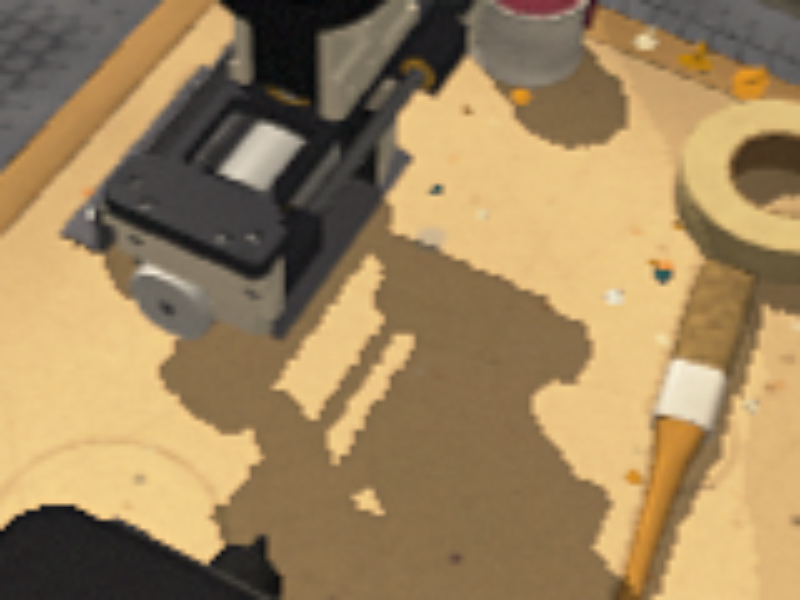

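Request:
{"api": "arm_command", "payload": {"deltas": [{"xyz":[-0.3,0,-0.1],"turn":0,"jaw":0},{"xyz":[-0.5,0,-0.2],"turn":0,"jaw":0},{"xyz":[-0.7,0,-0.2],"turn":0,"jaw":0},{"xyz":[-0.9,0,-0.2],"turn":0,"jaw":0},{"xyz":[-1.1,0,-0.2],"turn":0,"jaw":0}]}}

```text
clock: 7.58
position: [0.4291, -0.3126, 0.0268]
ee_rot: [-0.175, -3.118, -0.011]
force: [0.3, 0.9, -0.3]
width: 1.001
```

```bash
python3 - <<'E'
from h import *
state()
d=get_image('scene');np.savez('s8.npz',**d);save('s8.png',cv2.resize(d['frame'][150:270,200:360],None,fx=5,fy=5))
E
```

```text
t 7.58 p [ 0.4291 -0.3126  0.0268] rest [-0.0441  0.0279] F [ 0.3   0.91 -0.34] w 1.0 yawerr 0.34 tilt [-0.019  0.008 -1.   ]
```

View pics/s8.png

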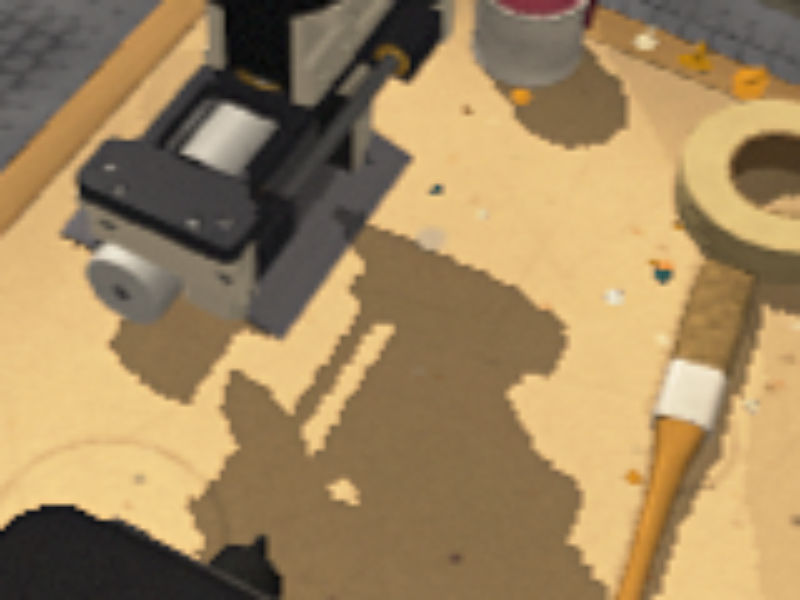

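Contact force has dropped to zero, and the bar's end, at crop pixel (122,293), has jumped forward. It is in the V. I'll back off and lift.

Request:
{"api": "arm_command", "payload": {"deltas": [{"xyz":[1,0,0],"turn":0,"jaw":0},{"xyz":[2.5,0,-0.5],"turn":0,"jaw":0},{"xyz":[4,0,-2],"turn":0,"jaw":0},{"xyz":[4.5,1,-5],"turn":0,"jaw":60},{"xyz":[4.5,3,-9],"turn":0,"jaw":120}]}}

```text
clock: 8.05
position: [0.3858, -0.2805, 0.1146]
ee_rot: [-0.181, -3.113, -0.012]
force: [1.7, 0.7, 1.3]
width: 0.9
```

Request:
{"api": "arm_command", "payload": {"deltas": [{"xyz":[-0.5,4,0],"turn":0,"jaw":255},{"xyz":[-1,8,0],"turn":0,"jaw":255},{"xyz":[-1.5,11,0],"turn":0,"jaw":255},{"xyz":[-2,12,0],"turn":0,"jaw":255},{"xyz":[-2,12,0],"turn":0,"jaw":255}]}}

```text
clock: 8.47
position: [0.4205, -0.1605, 0.1148]
ee_rot: [-0.172, -3.114, -0.014]
force: [0.7, 0.3, 0.1]
width: 0.54
```

```bash
python3 - <<'E'
from h import *
state()
d=get_image('scene');np.savez('s9.npz',**d);save('s9.png',cv2.resize(d['frame'][120:270,190:350],None,fx=4.5,fy=4))
d=get_image('top');np.savez('t9.npz',**d);save('t9.png',cv2.resize(d['frame'][140:240,210:370],None,fx=5,fy=5));A,B,n,e=bar(d,.028);print(w2r(A),w2r(B),n,w2r((A+B)/2))
E
```

```text
t 8.47 p [ 0.4205 -0.1605  0.1148] rest [-0.0687  0.1782] F [0.7  0.27 0.07] w 0.54 yawerr 0.26 tilt [-0.022  0.01  -1.   ]
[-0.00305286  0.09210389] [-0.00319184 -0.04929134] 901 [-0.00312235  0.02140628]
```

View pics/s9.png

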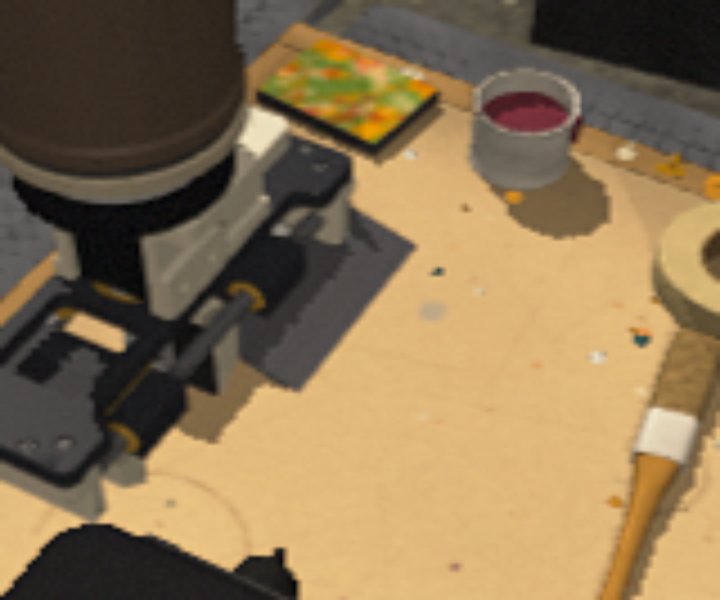

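View pics/t9.png

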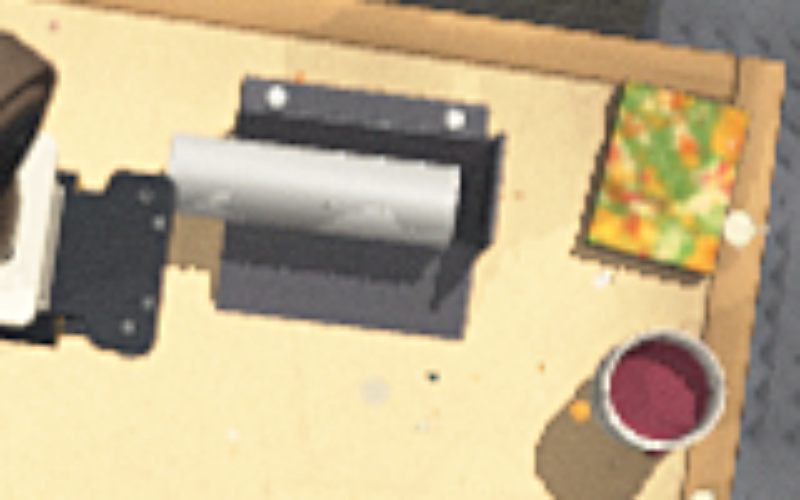

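The bar is seated at rest frame (-3.1, 21.4) mm and parallel to the V. It needs about 14 mm towards the end plate. I'll shut the jaws and go to the free end.

Request:
{"api": "arm_command", "payload": {"deltas": [{"xyz":[-2,0,0],"turn":0,"jaw":255},{"xyz":[-4,0,0],"turn":0,"jaw":255},{"xyz":[-6,0,0],"turn":0,"jaw":255},{"xyz":[-6.5,0,0],"turn":0,"jaw":255},{"xyz":[-6.5,0,0],"turn":0,"jaw":255}]}}

```text
clock: 8.98
position: [0.4842, -0.1736, 0.1133]
ee_rot: [-0.183, -3.114, -0.009]
force: [-0.4, 0.9, -0.5]
width: 0.091
```

```bash
python3 - <<'E'
from h import *
w=r2w(-.0033,.14);to(w[0],w[1],.026)
E
```

```text
t 8.98 p [ 0.4842 -0.1736  0.1133] rest [-0.004  0.172] F [-0.37  0.89 -0.51] w 0.09 yawerr 0.65 tilt [-0.022  0.007 -1.   ]
d_tool_cm [-0.31 -3.23  8.71]
```

Request:
{"api": "arm_command", "payload": {"deltas": [{"xyz":[0,-1,2],"turn":-0.5,"jaw":255},{"xyz":[-0.1,-2,4.5],"turn":-0.6,"jaw":255},{"xyz":[-0.2,-3,7],"turn":-0.6,"jaw":255},{"xyz":[-0.3,-3.2,8.4],"turn":-0.6,"jaw":255},{"xyz":[-0.3,-3.2,8.7],"turn":-0.6,"jaw":255}]}}

```text
clock: 9.4
position: [0.478, -0.2064, 0.0241]
ee_rot: [-0.171, -3.11, -0.009]
force: [0.2, 0.3, -0.0]
width: 0.003
```

```bash
python3 - <<'E'
from h import *
w=r2w(-.0033,.118);to(w[0],w[1],.024)
d=get_image('scene');np.savez('s10.npz',**d);save('s10.png',cv2.resize(d['frame'][120:270,190:350],None,fx=4.5,fy=4))
d=get_image('top');A,B,n,e=bar(d,.028);print(w2r(A),w2r(B),n,w2r((A+B)/2))
E
```

```text
t 9.4 p [ 0.478  -0.2064  0.0241] rest [-0.0067  0.1387] F [ 0.24  0.31 -0.01] w 0.0 yawerr 0.24 tilt [-0.027  0.007 -1.   ]
d_tool_cm [-0.35 -2.06 -0.01]
[-0.00310109  0.04300547] [-0.00319188 -0.04929135] 616 [-0.00314649 -0.00314294]
```

View pics/s10.png

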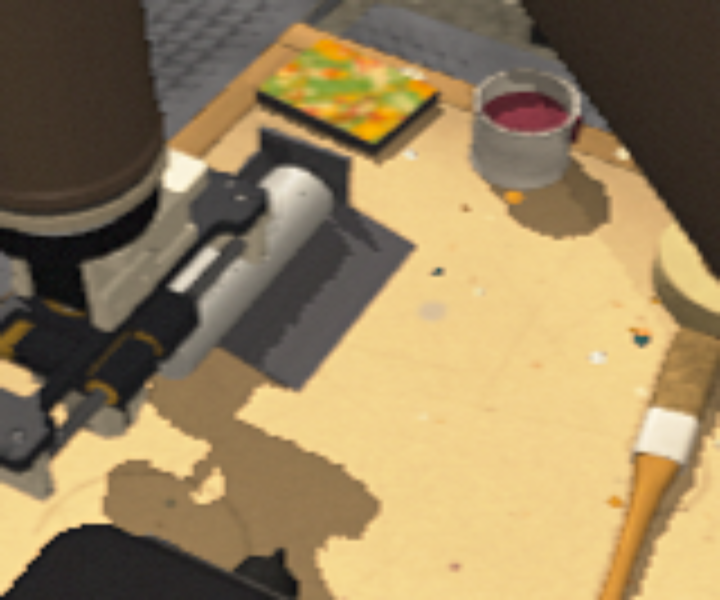

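Request:
{"api": "arm_command", "payload": {"deltas": [{"xyz":[-0.2,-0.5,0],"turn":0,"jaw":255},{"xyz":[-0.3,-1.0,0],"turn":0,"jaw":255},{"xyz":[-0.3,-1.5,0],"turn":0,"jaw":255},{"xyz":[-0.3,-2.0,0],"turn":0,"jaw":255},{"xyz":[-0.3,-2.3,0],"turn":0,"jaw":255}]}}

```text
clock: 9.92
position: [0.4803, -0.2298, 0.0262]
ee_rot: [-0.17, -3.113, -0.009]
force: [-0.5, -0.3, 0.0]
width: -0.0
```

Request:
{"api": "arm_command", "payload": {"deltas": [{"xyz":[0,-0.2,0],"turn":0,"jaw":255},{"xyz":[0,-0.4,0],"turn":0,"jaw":255},{"xyz":[0,-0.6,0],"turn":0,"jaw":255},{"xyz":[0,-0.8,0],"turn":0,"jaw":255},{"xyz":[0,-1.0,0],"turn":0,"jaw":255}]}}

```text
clock: 10.33
position: [0.4795, -0.2382, 0.0262]
ee_rot: [-0.168, -3.113, -0.012]
force: [1.3, 6.4, 5.0]
width: 0.003
```

```bash
python3 - <<'E'
from h import *
state()
d=get_image('top');A,B,n,e=bar(d,.028);print(w2r(A),w2r(B),n,w2r((A+B)/2))
E
```

```text
t 10.33 p [ 0.4795 -0.2382  0.0262] rest [-0.0018  0.1072] F [1.33 6.41 5.02] w 0.0 yawerr 0.1 tilt [-0.023  0.009 -1.   ]
[-0.00313595  0.00757806] [-0.00319482 -0.05231421] 399 [-0.00316538 -0.02236807]
```

Request:
{"api": "arm_command", "payload": {"deltas": [{"xyz":[0,-0.2,0],"turn":0,"jaw":255},{"xyz":[0,-0.4,0],"turn":0,"jaw":255},{"xyz":[0,-0.6,0],"turn":0,"jaw":255},{"xyz":[0,-0.8,0],"turn":0,"jaw":255},{"xyz":[0,-0.9,0],"turn":0,"jaw":255}]}}

```text
clock: 10.8
position: [0.4787, -0.2467, 0.0261]
ee_rot: [-0.167, -3.113, -0.014]
force: [-0.8, 5.0, 3.5]
width: 0.003
```

```bash
python3 - <<'E'
from h import *
state()
d=get_image('top');A,B,n,e=bar(d,.028);print(w2r(A),w2r(B),n,w2r((A+B)/2))
d=get_image('scene');save('s11.png',cv2.resize(d['frame'][120:270,190:350],None,fx=4.5,fy=4))
E
```

```text
t 10.8 p [ 0.4787 -0.2467  0.0261] rest [-0.0018  0.0987] F [-0.79  5.02  3.5 ] w 0.0 yawerr 0.06 tilt [-0.023  0.01  -1.   ]
[-0.00314539 -0.00210681] [-0.00320338 -0.06107989] 392 [-0.00317439 -0.03159335]
```

View pics/s11.png

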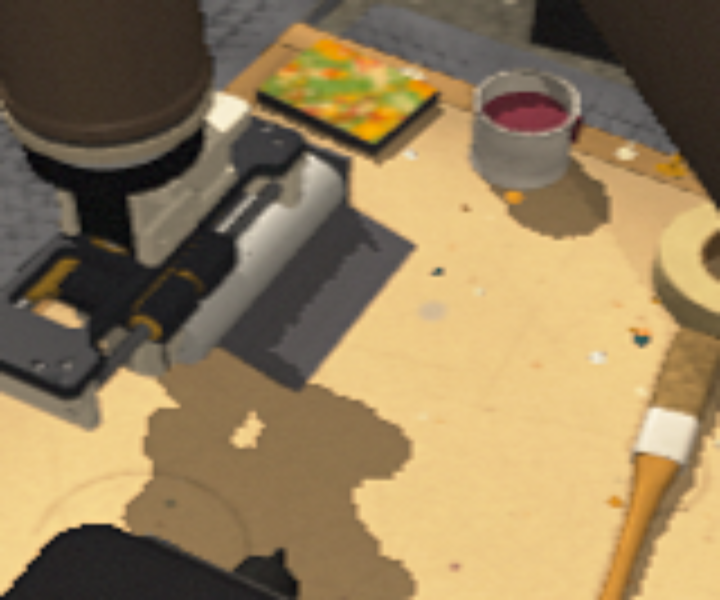

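Request:
{"api": "arm_command", "payload": {"deltas": [{"xyz":[0,-0.1,0],"turn":0,"jaw":255},{"xyz":[0,-0.2,0],"turn":0,"jaw":255},{"xyz":[0,-0.25,0],"turn":0,"jaw":255}]}}

```text
clock: 11.15
position: [0.4785, -0.2488, 0.0261]
ee_rot: [-0.166, -3.113, -0.014]
force: [0.8, 5.8, 3.5]
width: 0.006
```

```bash
python3 - <<'E'
from h import *
state()
d=get_image('top');A,B,n,e=bar(d,.028);print(w2r(A),w2r(B),n,w2r((A+B)/2))
E
```

```text
t 11.15 p [ 0.4785 -0.2488  0.0261] rest [-0.0017  0.0966] F [0.75 5.76 3.54] w 0.01 yawerr 0.05 tilt [-0.024  0.01  -1.   ]
[-0.00314777 -0.00452771] [-0.00320548 -0.06319541] 389 [-0.00317663 -0.03386156]
```

Request:
{"api": "arm_command", "payload": {"deltas": [{"xyz":[0,-0.1,0],"turn":0,"jaw":255},{"xyz":[0,-0.2,0],"turn":0,"jaw":255},{"xyz":[0,-0.2,0],"turn":0,"jaw":255}]}}

```text
clock: 11.45
position: [0.4784, -0.25, 0.026]
ee_rot: [-0.165, -3.113, -0.016]
force: [-0.1, 6.3, 4.7]
width: 0.004
```

```bash
python3 - <<'E'
from h import *
state()
d=get_image('top');A,B,n,e=bar(d,.028);print(w2r(A),w2r(B),n,w2r((A+B)/2))
E
```

```text
t 11.45 p [ 0.4784 -0.25    0.026 ] rest [-0.0017  0.0954] F [-0.05  6.34  4.66] w 0.0 yawerr 0.02 tilt [-0.024  0.012 -1.   ]
[-0.00314929 -0.00604071] [-0.00321052 -0.06833286] 390 [-0.00317991 -0.03718679]
```

Request:
{"api": "arm_command", "payload": {"deltas": [{"xyz":[0,-0.1,0],"turn":0,"jaw":255},{"xyz":[0,-0.2,0],"turn":0,"jaw":255},{"xyz":[0,-0.3,0],"turn":0,"jaw":255}]}}

```text
clock: 11.75
position: [0.4783, -0.25, 0.0259]
ee_rot: [-0.162, -3.112, -0.022]
force: [0.7, 15.2, 11.0]
width: 0.005
```

```bash
python3 - <<'E'
from h import *
state()
d=get_image('top');A,B,n,e=bar(d,.028);print(w2r(A),w2r(B),n,w2r((A+B)/2));save('t12.png',cv2.resize(d['frame'][140:240,210:370],None,fx=5,fy=5))
E
```

```text
t 11.75 p [ 0.4783 -0.25    0.0259] rest [-0.0018  0.0953] F [ 0.72 15.22 10.96] w 0.01 yawerr -0.09 tilt [-0.024  0.016 -1.   ]
[-0.00314987 -0.0066459 ] [-0.00321052 -0.06833286] 386 [-0.00318019 -0.03748938]
```

View pics/t12.png

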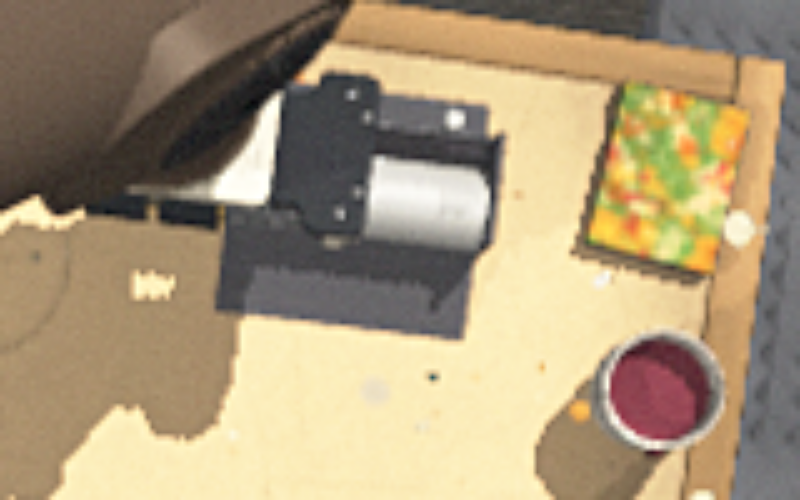

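The force rose to 15 N with no further motion, so the bar's far end, at about (488,205) in the crop, is against the plate. I'll withdraw along +y and then lift.

Request:
{"api": "arm_command", "payload": {"deltas": [{"xyz":[0,0.2,0],"turn":0,"jaw":255},{"xyz":[0,0.6,0],"turn":0,"jaw":255},{"xyz":[0,1.5,0],"turn":0,"jaw":255},{"xyz":[0,3,0],"turn":0,"jaw":255},{"xyz":[0,4.5,-1],"turn":0,"jaw":255}]}}

```text
clock: 12.22
position: [0.4821, -0.205, 0.0354]
ee_rot: [-0.164, -3.11, -0.022]
force: [0.1, -0.1, -0.4]
width: 0.008
```

Request:
{"api": "arm_command", "payload": {"deltas": [{"xyz":[0,1,-3],"turn":0,"jaw":255},{"xyz":[0,3,-7],"turn":0,"jaw":255},{"xyz":[0,6,-11],"turn":0,"jaw":255},{"xyz":[0,9,-14],"turn":0,"jaw":255},{"xyz":[0,12,-16],"turn":0,"jaw":255}]}}

```text
clock: 12.63
position: [0.4986, -0.0933, 0.1953]
ee_rot: [-0.169, -3.112, -0.02]
force: [0.4, 0.1, 0.6]
width: 0.004
```

Request:
{"api": "arm_command", "payload": {"deltas": [{"xyz":[0,3,0],"turn":0,"jaw":255},{"xyz":[0,6,0],"turn":0,"jaw":255},{"xyz":[0,6,0],"turn":0,"jaw":255},{"xyz":[0,6,0],"turn":0,"jaw":255},{"xyz":[0,6,0],"turn":0,"jaw":255}]}}

```text
clock: 13.05
position: [0.5048, -0.034, 0.1958]
ee_rot: [-0.169, -3.111, -0.019]
force: [0.5, -0.8, -0.1]
width: 0.001
```

```bash
python3 - <<'E'
from h import *
s,M=state();print(abs(s['dq']).max())
d=get_image('top');A,B,n,e=bar(d,.028);print(w2r(A),w2r(B),n,w2r((A+B)/2));save('t13.png',cv2.resize(d['frame'][140:240,210:370],None,fx=5,fy=5))
d=get_image('scene');save('s13.png',cv2.resize(d['frame'][120:270,190:350],None,fx=4.5,fy=4))
E
```

```text
t 13.05 p [ 0.5048 -0.034   0.1958] rest [0.0017 0.3129] F [ 0.48 -0.82 -0.07] w 0.0 yawerr 0.15 tilt [-0.025  0.014 -1.   ]
0.02688321475057555
[-0.0024306   0.07729005] [-0.0031581 -0.068384 ] 928 [-0.00279435  0.00445302]
```

View pics/t13.png

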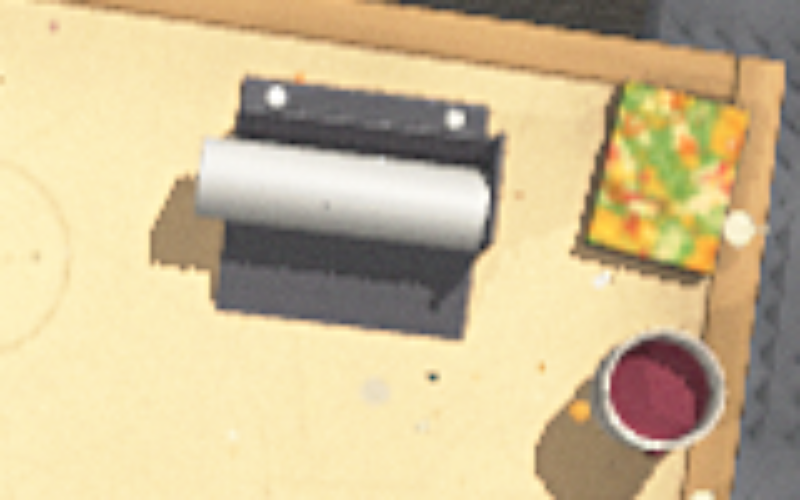

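View pics/s13.png

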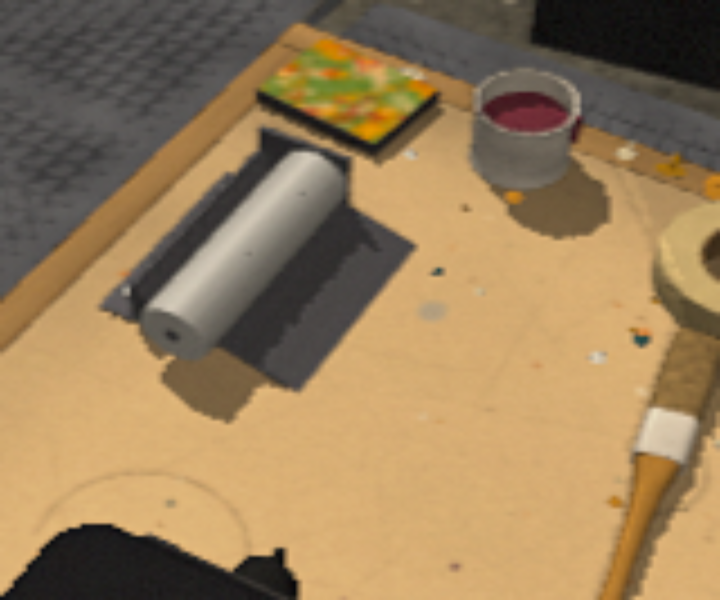

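```bash
python3 - <<'E'
from h import *
d=get_image('top');A,B,n,e=bar(d,.028);print(w2r(A))
print(sign_off())
E
```

```text
[-0.00291446  0.07724806]
the job is handed in; nothing more can be done
None
```

The bar is lying in the V with its far end against the end plate, and the job was handed in at about 13 s of the 54 s allowed. `sign_off` gave no verdict.

I pushed the bar's side with the open fingers, rolling it up the ramp and over the crest. Then I pushed its free end with the jaws shut.

- **End plate:** the push force rose from about 6 N to 15 N with no further motion. In the last top view the free end is at y = 77.2 mm in the rest's frame, against 77.5 mm expected.
- **Seating:** the axis is at x ≈ -2.9 mm (nominal -3.3 mm) and parallel to the V within about 0.01 rad. I did not measure the bar's height separately; it looks fully seated in both pictures.
- **Bystanders:** the tin and the panel look unmoved by eye. I did not check the wax lump again; the arm passed well above that side of the bench at about 0.31 m.
- **Robot:** it had withdrawn and was touching nothing at hand-in.

One check disagreed. The last measurement put the bar's plate-side end 6 mm too far (-68.4 mm instead of -62.5 mm). I put this down to light pixels on the plate merging with the bar in the image, because the free end and the push force both agree with contact.

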